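# Bolt the sample chamber and hold its recessed reset button

### The job

First slide the bolt on the sample chamber's hatch fully home into its keeper, which also uncovers the reset hole. Then take the blue-handled stylus from its stand, reach its steel tip down through the reset hole and press the recessed red button fully down with it; finish while still gripping the stylus upright and holding the button down, with the bolt still home. Do not knock or shift the salt jar, red-capped bottle, small beaker or flask standing round about.

Things in the scene. Friction and masses are not known exactly. Their poses are not given: they have to be found in the camera images.
- chamber: low white and grey sample chamber, a box 160 (its x) x 260 (its y) x 65 mm high, fixed; origin at the centre of its underside, z up, its y axis towards the robot and x to the robot's left within 0.2 rad. An aluminium hatch (shut, fixed, 5 mm above the deck) carries a steel bolt along y in U brackets (tops 24 mm above the deck); the keeper is the third bracket, at the far end
- bolt_knob (a point): centre of the bolt's upright black knob, a cylinder 16 mm across and 26 mm high (its centre 37 mm above the chamber's deck, its top 50 mm above it). The rod below it is 12 mm thick and its top lies 17 mm below this point. The knob moves with the bolt along the chamber's -y when the bolt is slid home. This point has the chamber's axes
- bolt (a joint): how far the bolt has slid along the chamber's -y (away from the robot) towards its keeper, in m: 0 drawn right back, 0.040 fully home at its stop. Starts between 0 and 0.010, slides with about 1.5 N friction, stays where left. A red shutter plate on it, 1 to 4 mm above the deck, covers the reset hole until 0.035
- reset_hole (a point): centre of the mouth of the round reset hole in the chamber's deck (65 mm above the bench), 16 mm in diameter, inside a yellow ring; it goes straight down, 22 mm to the top of the button. This point has the chamber's axes
- button (a joint): travel of the recessed red button (14 mm across) at the bottom of the hole, straight down, in m: 0 released (its top 22 mm below the deck), 0.006 fully down at its stop; it springs back; 2 N starts it and 5 N holds it fully down
- stylus_grip (a point): middle of the handle of the stylus, 97 mm above its tip. The stylus is loose (50 g), 130 mm long, and stands upright: steel shaft 8 mm in diameter and 60 mm long below, then a blue guard disc 24 mm across and 5 mm thick, then a blue round handle 16 mm in diameter and 65 mm long with white rings near its top. Its z axis points from tip to handle
- stylus_tip (a point): the tip of the stylus, the lower end of its shaft
- stand: grey tubular stand, 40 mm across and 70 mm high on a dark foot 68 mm across, fixed; origin at the centre of its underside. The stylus's shaft stands in its 12 mm bore with the guard disc resting on the rim, so the tip is 10 mm above the bench and has to be lifted 60 mm to come out
- salt_jar: bystander: glass jar with a red lid, 60 mm across, 76 mm high, loose; origin at the centre of its underside
- red_cap_bottle: bystander: white bottle with a red cap, 48 mm across, 94 mm high, loose; origin at the centre of its underside
- small_beaker: bystander: small glass beaker, 65 mm across, 67 mm high, loose; origin at the centre of its underside
- flask: bystander: small conical glass flask, 60 mm across, 100 mm high, loose; origin at the centre of its underside
- wash_bottle (a point): foot of a fixed grey-white wash bottle, an obstacle beside the way from the stand to the chamber: 60 mm across, solid to 128 mm above the bench, its thin spout to 215 mm; it never moves
Not all that is in view belongs to the job. Of the things like the part that bears stylus_grip, leave any that is orange; of the rest the smaller one is meant.

How it is judged:
By the outcome, as a careful person would: the job done as asked, in the order asked, and still so for the second after the job is handed in, while the arm keeps its last pose, push and grip.
It also fails if it takes over 61 s, if anything falls off the work surface, if the arm or the gripper's body presses on something with over 40 N, if the wrist force passes 120 N, or if a joint passes its speed limit or range.

### The arm

A 7-joint arm with a two-finger parallel gripper is mounted at the origin on a cart in front of the work surface, level with it; the furniture and walls round the work are solid. World frame = base frame: x ahead of the robot, y to its left, z up, the work surface at z = 0. Lengths are in m, angles in rad, forces in N, time in s.
With the tool pointing down it reaches from about 0.425 to 0.8 m from the base axis. Payload 8.3 kg.
Tool frame: the origin (TCP) lies at the very end of the fingers, on their centre line; the grasp point (between the pads) lies 19 mm behind it; y points along the fingers, x is the direction in which the jaws open and shut, and the axes are right-handed (so a half turn about y gives the same grasp; the last joint's range is limited). The gripper opens to 85 mm and grips with 20 to 120 N. Pads are 22 mm wide; open, the fingers measure 114 mm over their backs; the gripper's body (76 mm by 85 mm) begins 54 mm behind the grasp point. The pads swing forward as they close: fully open they stand 13 mm farther back than shut.
Start: joints at [1.269, 0.383, 0.016, 1.37, -0.006, 1.388, -0.046], TCP at [0.148, -0.607, 0.21] pointing down, gripper open.
Joint ranges: [-2.95, 2.95], [-0.25, 2.06], [-1.52, 1.56], [0.18, 2.33], [-1.44, 4.58], [0.02, 2.06], [-3.01, 3.01]. Speed limits (rad/s): [2.39, 2.39, 3.01, 3.01, 3.14, 3.14, 3.14].

### API

Orientations are given as a rotation vector (axis times angle).
In Python, from station import monitor, vision, finish_job gives the robot as it stands.
- The arm moves only by the tool jog_arm, never from a script. Its argument "moves" is a list of rows, each an object with "gripper": the closure in counts, from 0 (fully open) to 255 (shut); "dp": the shift along the tool's x, y, z each as a share of 0.8 m, from -1 to 1, a list of three; "spin": the turn about the tool's y as a share of pi/2 rad, from -1 to 1. In form: [{"gripper": gripper, "dp": [x, y, z], "spin": spin}, ...]. A call has 1 to 20 rows; each row is the pose to reach, as a shift and turn from the pose measured when the call began, along the tool's axes at that moment; what a row does not reach only later rows make up. A row lasts 1/10 s, in which the tool goes at most 50 mm and 8.59 degrees, less where a joint would pass 70% of its speed; a pose out of reach is approached as far as the arm can. A call with a number of a shift or a turn outside -1 to 1 is refused whole. A call with a gripper value outside its range is refused whole. The fingers move at their own pace and stop on an object; "grip_force" is the grip in N (left out, the last holds). Time passes only in rows, so rows that repeat a pose let the fingers close. It gives the time, the measured TCP pose, the force and the opening at its end, in the units of the state.
- monitor.get_state(): the state, without advancing time (a new reading comes with each control period).
- vision.get_image(name): name is "scene" or "top" or "wrist"; returns a dict with "color" (480x640x3 uint8, red, green, blue), "fovy" (degrees; the focal length in pixels is half the picture's height over the tangent of half this angle, whatever the lens; pixels are square), "cx", "cy" (the principal point, pixels), "extrinsics" (4x4, takes a point from world to camera coordinates). Camera axes: x right, y down, z forward; pixel columns grow to the right and rows downward; lengths in m; the calibration is good to about 2 mm. The wrist camera is an equidistant fisheye: a pixel r from the principal point sees the ray r / f radians off the axis. A picture is of the moment at which its call begins. There is no depth.
- finish_job(): hands the job in, once; it reports no verdict.
The state is a dict: "time": time; "joint_pos": joint angles; "qvel": joint speeds; "joint_efforts": joint torques, N m; "ee_pos": TCP position; "ee_rot": TCP orientation; "ft_force": force on the tool from outside, world axes, zero at the start; "torque": the same for the moment, N m; "finger_gap": finger opening in m.
Only numpy, scipy, OpenCV 4.12 (cv2) and the standard library are available. Lean on these libraries where they do the work, as an engineer would, in place of code of your own. Each camera call takes 0.05 s, during which the arm holds its last target.

## Working session

There is one attempt and no reset: what is moved stays moved. The work goes in short steps, Python scripts to look and compute and a tool call to move; the robot and the scene stay as the last step left them, time stands still between calls to the robot, and variables do not carry over. Pictures are saved under pics/ and viewed, and the job is handed in when it is done.

Besides the shell and the picture viewer there is one more tool, called after "Request:" as name([rows], argument=value, ...), one row to a line, values as JSON. jog_arm: Moves the arm, as the interface text tells. Its arguments: {"type":"object","properties":{"moves":{"type":"array"},"grip_force":{"type":"number"}},"required":["moves"]}

```bash
ls; mkdir -p pics; cat > h.py <<'E'
import numpy as np,cv2,sys
from station import monitor,vision
def grab(n,tag):
    d=vision.get_image(n); cv2.imwrite(f'pics/{tag}.png',d['color'][:,:,::-1])
    np.savez(f'pics/{tag}.npz',**{k:d[k] for k in d}); return d
def load(tag): return np.load(f'pics/{tag}.npz')
def ray(d,u,v,fish=False):
    f=240/np.tan(np.radians(float(d['fovy']))/2); x=u-float(d['cx']);y=v-float(d['cy'])
    if fish:
        r=np.hypot(x,y); t=r/f; k=np.sin(t)/max(r,1e-9); c=np.array([x*k,y*k,np.cos(t)])
    else: c=np.array([x/f,y/f,1.])
    E=d['extrinsics'];R=E[:3,:3]; return -R.T@E[:3,3],R.T@c
def atz(d,u,v,z,fish=False):
    o,r=ray(d,u,v,fish); return o+r*(z-o[2])/r[2]
def proj(d,p,fish=False):
    f=240/np.tan(np.radians(float(d['fovy']))/2);E=d['extrinsics'];c=E[:3,:3]@np.array(p)+E[:3,3]
    if fish:
        r=np.hypot(c[0],c[1]);t=np.arctan2(r,c[2]);s=f*t/max(r,1e-9)
    else: s=f/c[2]
    return np.array([float(d['cx'])+c[0]*s,float(d['cy'])+c[1]*s])
def crop(tag,u0,v0,u1,v1,k,out):
    i=cv2.imread(f'pics/{tag}.png')[v0:v1,u0:u1]; cv2.imwrite(f'pics/{out}.png',cv2.resize(i,None,fx=k,fy=k,interpolation=cv2.INTER_CUBIC))
def tri(*rays):
    A=np.zeros((3,3));b=np.zeros(3)
    for o,r in rays:
        r=r/np.linalg.norm(r);P=np.eye(3)-np.outer(r,r);A+=P;b+=P@o
    return np.linalg.solve(A,b)
E
python3 - <<'E'
from h import *
s=monitor.get_state();print(s)
for n in['scene','top','wrist']:
    d=grab(n,n+'0'); print(n,d['fovy'],d['cx'],d['cy'],d['extrinsics'].round(3))
E
```

```text
pics
{'time': 0.0, 'joint_pos': array([ 1.26906877,  0.38425054,  0.01637686,  1.3711458 , -0.00629145,
        1.38819575, -0.04650968]), 'qvel': array([ 1.31754994e-03, -9.97293126e-04, -1.33813567e-03, -5.18706835e-04,
        1.36373030e-05, -9.24598443e-05,  2.60331414e-03]), 'joint_efforts': array([-5.13173072e-04, -6.27592134e+01,  8.43662918e-01, -3.71823871e+01,
        1.65866828e-02,  1.40789823e-02,  6.26509745e-05]), 'ee_pos': array([ 0.14775451, -0.60673008,  0.20947499]), 'ee_rot': array([-1.31156705,  1.03256191, -1.02995698]), 'ft_force': array([-0.28284082,  0.23820365,  0.39433836]), 'torque': array([ 0.00608321, -0.04427511,  0.03071211]), 'finger_gap': 0.08536363355270099}
scene 52.563492831833386 319.6611668618824 237.64787577645313 [[ 0.897 -0.442  0.018 -0.487]
 [-0.32  -0.676 -0.664  0.172]
 [ 0.306  0.59  -0.747  1.035]
 [ 0.     0.     0.     1.   ]]
top 54.68858296410903 325.99651086190494 239.5980986491807 [[-2.000e-03 -1.000e+00  1.000e-02 -5.200e-02]
 [-9.990e-01  1.000e-03 -4.600e-02  5.170e-01]
 [ 4.600e-02 -1.000e-02 -9.990e-01  1.348e+00]
 [ 0.000e+00  0.000e+00  0.000e+00  1.000e+00]]
wrist 65.70646984690485 320.92055022193006 236.5744613638349 [[ 0.236 -0.972 -0.002 -0.624]
 [-0.937 -0.228  0.266 -0.034]
 [-0.259 -0.061 -0.964  0.38 ]
 [ 0.     0.     0.     1.   ]]
```

View pics/scene0.png

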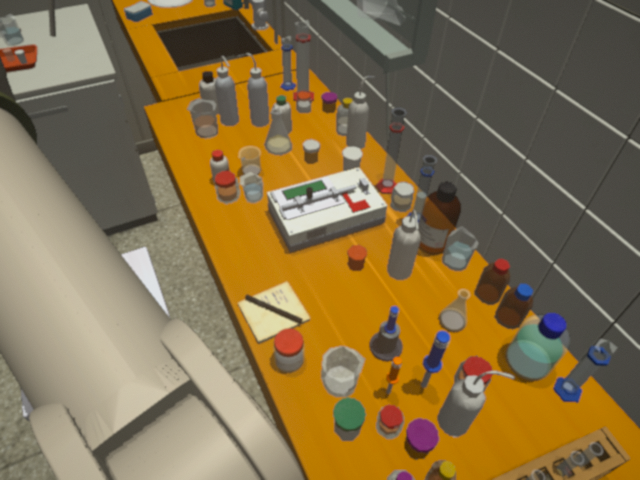

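View pics/top0.png

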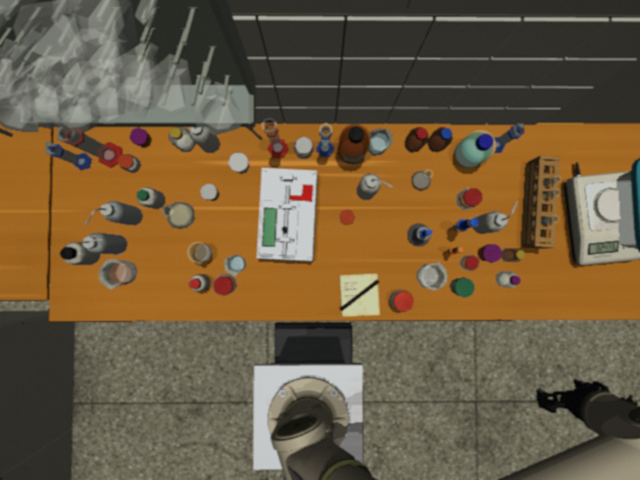

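View pics/wrist0.png

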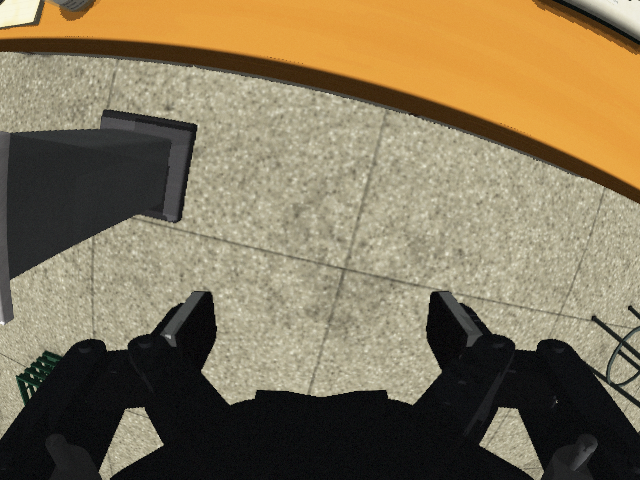

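The chamber is at top px ~(288,215). Three stylus-like tools stand at scene ~(388,335), (436,355) and (394,375, orange). I'll enlarge these.

```bash
python3 - <<'E'
from h import *
crop('top0',240,155,340,275,6,'c1');crop('top0',390,150,530,290,4,'c2');crop('scene0',330,270,530,470,3,'c3');crop('scene0',255,160,395,260,5,'c4')
E
```

```text
(no output)
```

View pics/c1.png

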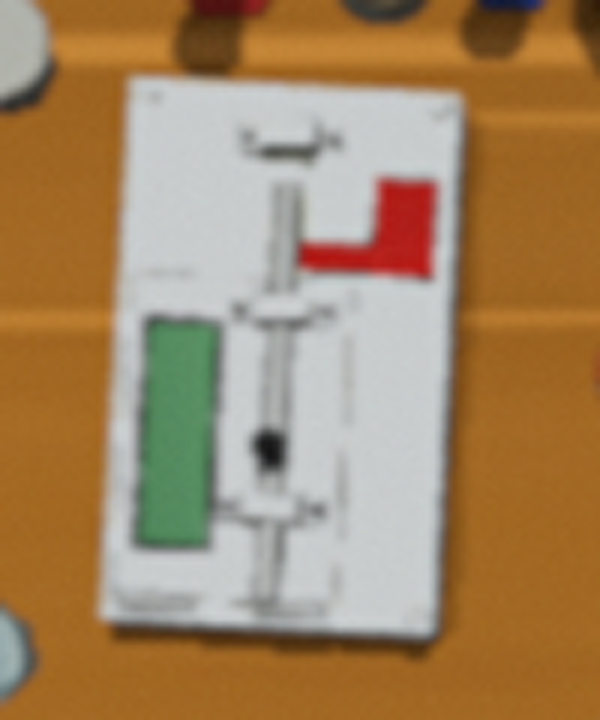

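View pics/c2.png

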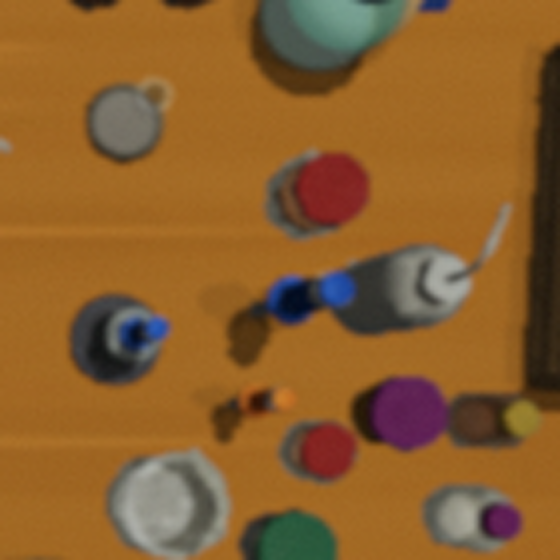

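View pics/c3.png

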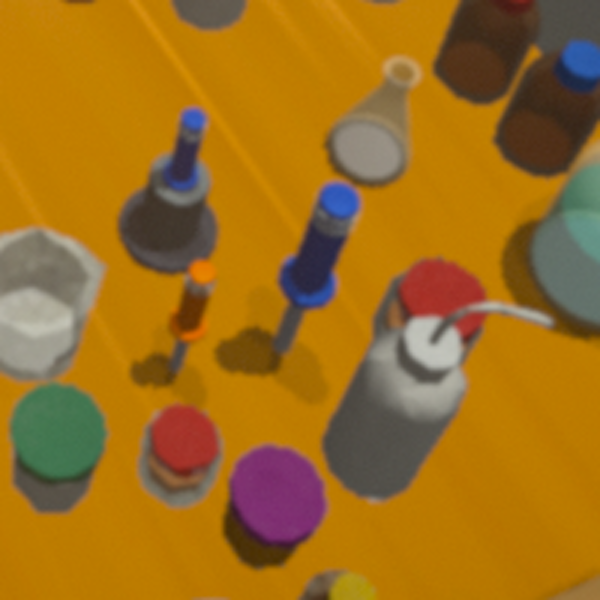

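View pics/c4.png

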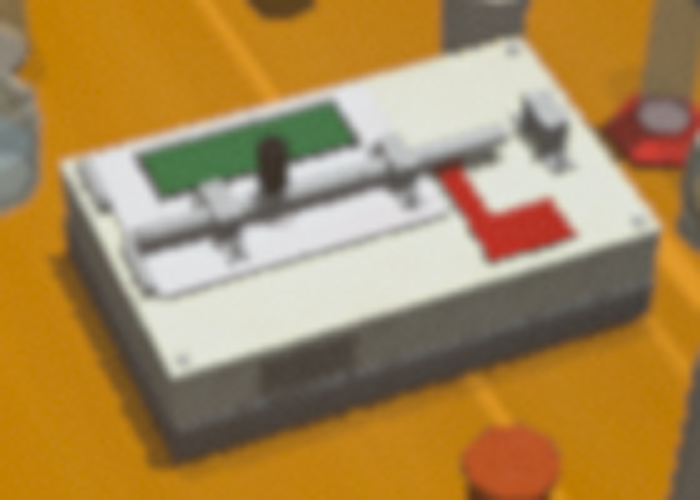

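Candidates: blue in the stand at scene (388,335), larger blue at (436,355) and orange at (394,375). The one meant is the smaller blue one, standing in the grey stand. Next I measure positions.

```bash
python3 - <<'E'
from h import *
t=load('top0');s=load('scene0')
T=lambda x,y,k,u0,v0:(u0+(x+.5)/k-.5,v0+(y+.5)/k-.5)
P=[atz(t,*T(x,y,6,240,155),.065) for x,y in[(130,78),(463,93),(437,635),(100,620)]]
for p in P:print(p.round(4))
c=sum(P)/4;print('cent',c.round(4),[np.linalg.norm(P[i]-P[i-1]).round(4) for i in range(4)])
yv=(P[3]+P[2]-P[0]-P[1]);print('y axis ang',np.arctan2(yv[1],yv[0]))
xv=(P[0]+P[3]-P[1]-P[2]);print('x axis ang',np.arctan2(xv[1],xv[0]))
def T2(a,b,name):
    r=[ray(t,*a),ray(s,*b)];p=tri(*r);print(name,p.round(4),(proj(t,p)-a).round(1),(proj(s,p)-b).round(1))
T2(T(157,327,4,390,150),T(193,118,3,330,270),'stylus top')
T2(T(133,333,4,390,150),T(183,178,3,330,270),'guard')
print('stand foot',atz(t,*T(115,340,4,390,150),.0),atz(s,*T(168,222,3,330,270),.01))
print('knobtop',atz(t,*T(272,440,6,240,155),.115))
T2(T(270,445,6,240,155),T(272,145,5,255,160),'knob')
# wash bottle
for n,a in dict(wash_top=(370,183),wash2=(497,222)).items(): print(n,atz(t,*a,.128))
for n,a,z in [('saltjar/redlid',(402,300),.076),('beaker',(433,276),.067),('purp',(492,253),.05),('red222',(223,285),.05),('bottle',(197,284),.094),('beak2',(235,264),.067),('beak3',(200,252),.05),('flask',(421,180),.0),('redcap347',(347,216),.03),('yellowflask',(180,215),0)]: print(n,atz(t,*a,z).round(3))
E
```

```text
[0.7192 0.1313 0.065 ]
[ 0.7121 -0.026   0.065 ]
[ 0.4561 -0.0136  0.065 ]
[0.4634 0.1441 0.065 ]
cent [0.5877 0.0589 0.065 ] [np.float64(0.2561), np.float64(0.1574), np.float64(0.2563), np.float64(0.1579)]
y axis ang 3.092561461371127
x axis ang 1.5253197590241516
stylus top [ 0.5333 -0.3265  0.1348] [ 0. -0.] [-0.1  0. ]
guard [ 0.5348 -0.3269  0.063 ] [ 0.3 -0.5] [-0.8  0. ]
stand foot [ 0.53214787 -0.32653046  0.        ] [ 0.53167151 -0.32825126  0.01      ]
knobtop [0.54417111 0.05990913 0.115     ]
knob [0.5422 0.061  0.1116] [ 0. -0.] [-0.  0.]
wash_top [ 0.66457667 -0.17030237  0.128     ]
wash2 [ 0.55874863 -0.51247877  0.128     ]
saltjar/redlid [ 0.346 -0.263  0.076]
beaker [ 0.412 -0.352  0.067]
purp [ 0.477 -0.526  0.05 ]
red222 [0.387 0.24  0.05 ]
bottle [0.392 0.301 0.094]
beak2 [0.446 0.203 0.067]
beak3 [0.481 0.306 0.05 ]
flask [ 0.695 -0.336  0.   ]
redcap347 [ 0.585 -0.113  0.03 ]
yellowflask [0.591 0.379 0.   ]
```

```bash
cat >> h.py <<'E'
from scipy.spatial.transform import Rotation as Ro
def plan(tgt,xang=None,st=None):
    """dp/spin for target TCP and tool-x heading (rad, mod pi)"""
    st=st or monitor.get_state();R=Ro.from_rotvec(st['ee_rot']).as_matrix()
    dp=R.T@(np.array(tgt)-st['ee_pos'])/.8
    out=dp.round(4).tolist(); sp=None
    if xang is not None:
        cur=np.arctan2(R[1,0],R[0,0]); d=(xang-cur+np.pi/2)%np.pi-np.pi/2
        sp=-d/(np.pi/2)  # tool y down: + about y = - about z
    print('dp',out,'spin',None if sp is None else round(sp,4)); return out
def info():
    st=monitor.get_state();R=Ro.from_rotvec(st['ee_rot']).as_matrix()
    print('t',round(st['time'],2),'pos',st['ee_pos'].round(4),'xang',round(np.degrees(np.arctan2(R[1,0],R[0,0])),2),'ydown',R[:,1].round(3),'F',st['ft_force'].round(1),'M',st['torque'].round(2),'gap',round(st['finger_gap'],4),'q7',round(st['joint_pos'][6],2))
E
python3 - <<'E'
from h import *
info()
plan([.42,-.38,.28]);plan([.48,.06,.25],1.5218-np.pi/2);plan([.48,.06,.25],1.5218)
t=load('top0');s=load('scene0')
T=lambda x,y,k,u0,v0:(u0+(x+.5)/k-.5,v0+(y+.5)/k-.5)
def T2(a,b,name):
    r=[ray(t,*a),ray(s,*b)];p=tri(*r);print(name,p.round(4),(proj(t,p)-a).round(1),(proj(s,p)-b).round(1))
T2(T(340,288,4,390,150),T(339,198,3,330,270),'bigblue top')
T2(T(284,398,4,390,150),T(202,270,3,330,270),'orange top')
E
```

```text
t 0.15 pos [ 0.1478 -0.6069  0.2097] xang -76.32 ydown [-0.     0.001 -1.   ] F [-0.3  0.1 -0.5] M [ 0.01 -0.02 -0.03] gap 0.085 q7 -0.05
dp [-0.1952, -0.0876, 0.3977] spin None
dp [-0.7117, -0.0493, 0.6007] spin -0.8168
dp [-0.7117, -0.0493, 0.6007] spin 0.1832
bigblue top [ 0.5547 -0.4325  0.1862] [-0.  0.] [ 0.1 -0. ]
orange top [ 0.486  -0.4136  0.1266] [ 0.1 -0.1] [-0.2  0. ]
```

Request:
jog_arm([
  {"gripper":0,"dp":[-0.195,-0.088,0.398],"spin":0},
  {"gripper":0,"dp":[-0.195,-0.088,0.398],"spin":0},
  {"gripper":0,"dp":[-0.195,-0.088,0.398],"spin":0},
  {"gripper":0,"dp":[-0.195,-0.088,0.398],"spin":0},
  {"gripper":0,"dp":[-0.195,-0.088,0.398],"spin":0},
  {"gripper":0,"dp":[-0.195,-0.088,0.398],"spin":0},
  {"gripper":0,"dp":[-0.195,-0.088,0.398],"spin":0},
  {"gripper":0,"dp":[-0.195,-0.088,0.398],"spin":0},
  {"gripper":0,"dp":[-0.195,-0.088,0.398],"spin":0},
  {"gripper":0,"dp":[-0.195,-0.088,0.398],"spin":0},
])

```text
time: 1.15
ee_pos: [0.419, -0.3811, 0.2798]
ee_rot: [-1.312, 1.034, -1.031]
ft_force: [-0.2, -1.1, -0.4]
finger_gap: 0.0855
```

```bash
python3 - <<'E'
from h import *
info();plan([.48,.06,.25],1.5218)
E
```

```text
t 1.15 pos [ 0.419  -0.3811  0.2798] xang -76.39 ydown [-0.002  0.001 -1.   ] F [-0.2 -1.1 -0.4] M [-0.01  0.07 -0.04] gap 0.0855 q7 -0.69
dp [-0.5179, 0.0378, 0.2039] spin 0.1824
```

Request:
jog_arm([
  {"gripper":0,"dp":[-0.518,0.038,0.204],"spin":0.182},
  {"gripper":0,"dp":[-0.518,0.038,0.204],"spin":0.182},
  {"gripper":0,"dp":[-0.518,0.038,0.204],"spin":0.182},
  {"gripper":0,"dp":[-0.518,0.038,0.204],"spin":0.182},
  {"gripper":0,"dp":[-0.518,0.038,0.204],"spin":0.182},
  {"gripper":0,"dp":[-0.518,0.038,0.204],"spin":0.182},
  {"gripper":0,"dp":[-0.518,0.038,0.204],"spin":0.182},
  {"gripper":0,"dp":[-0.518,0.038,0.204],"spin":0.182},
  {"gripper":0,"dp":[-0.518,0.038,0.204],"spin":0.182},
  {"gripper":0,"dp":[-0.518,0.038,0.204],"spin":0.182},
  {"gripper":0,"dp":[-0.518,0.038,0.204],"spin":0.182},
  {"gripper":0,"dp":[-0.518,0.038,0.204],"spin":0.182},
])

```text
time: 2.35
ee_pos: [0.4802, 0.0572, 0.2495]
ee_rot: [-1.185, 1.25, -1.247]
ft_force: [0.1, -0.2, -0.5]
finger_gap: 0.0854
```

```bash
python3 - <<'E'
from h import *
info();d=grab('wrist','w1');info()
print(proj(d,[.5425,.06,.115],1),proj(d,[.5425,.06,.085],1))
E
```

```text
t 2.35 pos [0.4802 0.0572 0.2495] xang -93.02 ydown [-0.002  0.    -1.   ] F [ 0.1 -0.2 -0.5] M [-0.05  0.02 -0.03] gap 0.0854 q7 -1.85
t 2.4 pos [0.4802 0.0572 0.2496] xang -93.04 ydown [-0.002  0.001 -1.   ] F [ 0.2 -0.3  0.5] M [ 0.01 -0.04 -0.04] gap 0.0855 q7 -1.85
[314.01441408 143.04176698] [314.64738983 142.36402585]
```

View pics/w1.png

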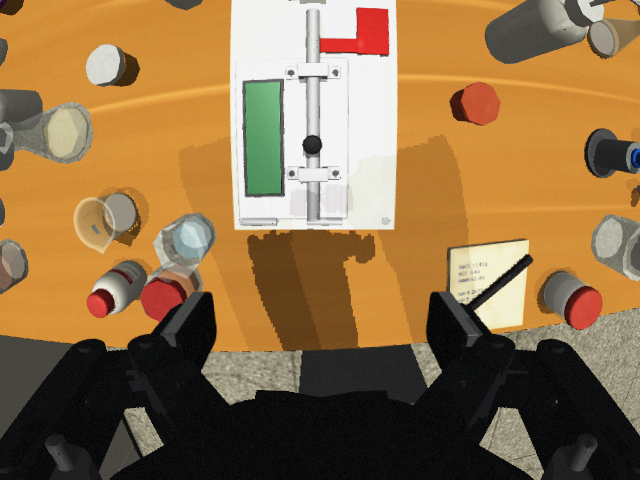

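The wrist view shows the knob at (312,144), within 2 px of the prediction. The rod runs up to the keeper and the red shutter is at (365,35).

```bash
python3 - <<'E'
from h import *
d=load('w1');print(atz(d,312,144,.115,1),'rod',atz(d,313,215,.083,1),atz(d,313,20,.083,1))
plan([.5,.062,.14],1.5218);plan([.5,.062,.098],1.5218)
E
```

```text
[0.54182026 0.0616451  0.115     ] rod [0.47684536 0.0652017  0.083     ] [0.65486305 0.05555212 0.083     ]
dp [-0.0073, 0.137, 0.0247] spin -0.0026
dp [-0.0072, 0.1895, 0.0248] spin -0.0026
```

Request:
jog_arm([
  {"gripper":255,"dp":[-0.007,0.13,0.022],"spin":0},
  {"gripper":255,"dp":[-0.007,0.13,0.022],"spin":0},
  {"gripper":255,"dp":[-0.007,0.13,0.022],"spin":0},
  {"gripper":255,"dp":[-0.007,0.13,0.022],"spin":0},
  {"gripper":255,"dp":[-0.007,0.13,0.022],"spin":0},
  {"gripper":255,"dp":[-0.007,0.16,0.022],"spin":0},
  {"gripper":255,"dp":[-0.007,0.175,0.022],"spin":0},
  {"gripper":255,"dp":[-0.007,0.189,0.022],"spin":0},
  {"gripper":255,"dp":[-0.007,0.189,0.022],"spin":0},
])

```text
time: 3.3
ee_pos: [0.4972, 0.0617, 0.0979]
ee_rot: [-1.186, 1.251, -1.246]
ft_force: [0.0, -0.1, 0.7]
finger_gap: 0.0001
```

```bash
python3 - <<'E'
from h import *
info();d=grab('wrist','w2')
for x in (.53,.54,.55,.56,.57,.575):plan([x,.0615-(x-.5418)*.05,.098])
E
```

```text
t 3.3 pos [0.4972 0.0617 0.0979] xang -93.04 ydown [-0.003  0.    -1.   ] F [ 0.  -0.1  0.7] M [ 0.01 -0.05  0.06] gap 0.0001 q7 -1.93
dp [-0.0025, 0.0006, 0.0403] spin None
dp [-0.0025, 0.0006, 0.0529] spin None
dp [-0.0025, 0.0005, 0.0654] spin None
dp [-0.0026, 0.0005, 0.0779] spin None
dp [-0.0026, 0.0005, 0.0904] spin None
dp [-0.0026, 0.0004, 0.0967] spin None
```

View pics/w2.png

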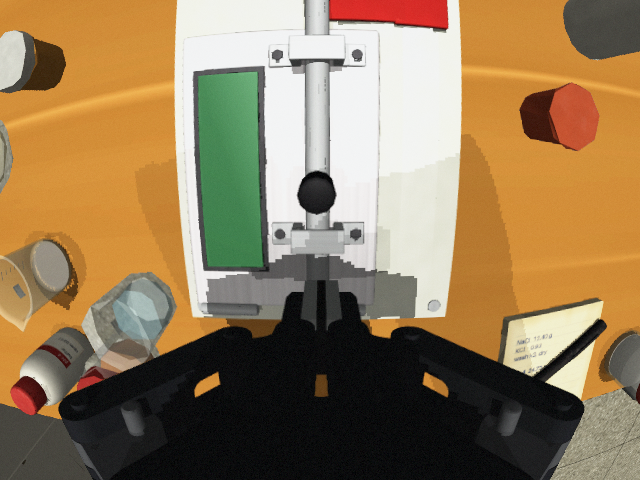

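Fingers are in line with the knob, which is at (317,192). Next I push slowly.

Request:
jog_arm([
  {"gripper":255,"dp":[-0.0025,0,0.02],"spin":0},
  {"gripper":255,"dp":[-0.0025,0,0.03],"spin":0},
  {"gripper":255,"dp":[-0.0025,0,0.036],"spin":0},
  {"gripper":255,"dp":[-0.0025,0,0.042],"spin":0},
  {"gripper":255,"dp":[-0.0025,0,0.048],"spin":0},
  {"gripper":255,"dp":[-0.0025,0,0.054],"spin":0},
  {"gripper":255,"dp":[-0.0025,0,0.06],"spin":0},
  {"gripper":255,"dp":[-0.0025,0,0.064],"spin":0},
  {"gripper":255,"dp":[-0.0025,0,0.067],"spin":0},
  {"gripper":255,"dp":[-0.0025,0,0.067],"spin":0},
])

```text
time: 4.35
ee_pos: [0.5515, 0.061, 0.0984]
ee_rot: [-1.185, 1.25, -1.247]
ft_force: [-0.2, -0.3, 0.0]
finger_gap: -0.0001
```

```bash
python3 - <<'E'
from h import *
info()
E
```

```text
t 4.35 pos [0.5515 0.061  0.0984] xang -93.04 ydown [-0.003  0.001 -1.   ] F [-0.2 -0.3  0. ] M [-0.05 -0.02  0.01] gap -0.0001 q7 -1.94
```

Request:
jog_arm([
  {"gripper":255,"dp":[0.0005,0,0.003],"spin":0},
  {"gripper":255,"dp":[0.0005,0,0.006],"spin":0},
  {"gripper":255,"dp":[0.0005,0,0.009],"spin":0},
])

```text
time: 4.65
ee_pos: [0.5588, 0.0601, 0.0984]
ee_rot: [-1.185, 1.25, -1.247]
ft_force: [0.2, 0.3, -0.6]
finger_gap: 0.0002
```

```bash
python3 - <<'E'
from h import *
info();d=grab('wrist','w3')
E
```

```text
t 4.65 pos [0.5588 0.0601 0.0984] xang -93.05 ydown [-0.003  0.001 -1.   ] F [ 0.2  0.3 -0.6] M [0.03 0.01 0.  ] gap 0.0002 q7 -1.94
```

View pics/w3.png

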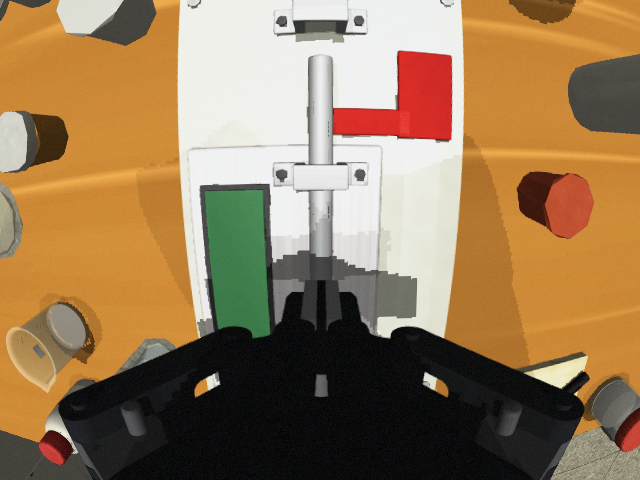

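```bash
python3 - <<'E'
from h import *
a=load('w1');c=load('w3');b=load('w2')
print('bracket2 near edge w1',atz(a,312,76,.089,1),'w3',atz(c,320,188,.089,1))
print('shutter near edge',atz(a,370,53,.068,1),atz(c,420,140,.068,1))
print('rod end',atz(a,313,10,.083,1),atz(c,320,55,.083,1))
p=monitor.get_state()['ee_pos'];print('tcp',proj(c,p,1),'knob@contact',proj(c,p+[.019,-.001,.017],1),proj(c,[.5418,.0615,.115],1))
E
python3 -c "
from h import *
crop('w3',220,200,420,400,3,'c5')"
```

```text
bracket2 near edge w1 [0.60112021 0.05906152 0.089     ] w3 [0.60222328 0.05895048 0.089     ]
shutter near edge [0.62488325 0.00484243 0.068     ] [0.62295865 0.0047515  0.068     ]
rod end [0.66476902 0.05505234 0.083     ] [0.66646352 0.05552754 0.083     ]
tcp [322.37470127 280.73003306] knob@contact [322.53831197 254.11074828] [321.43586965 329.7231131 ]
```

View pics/c5.png

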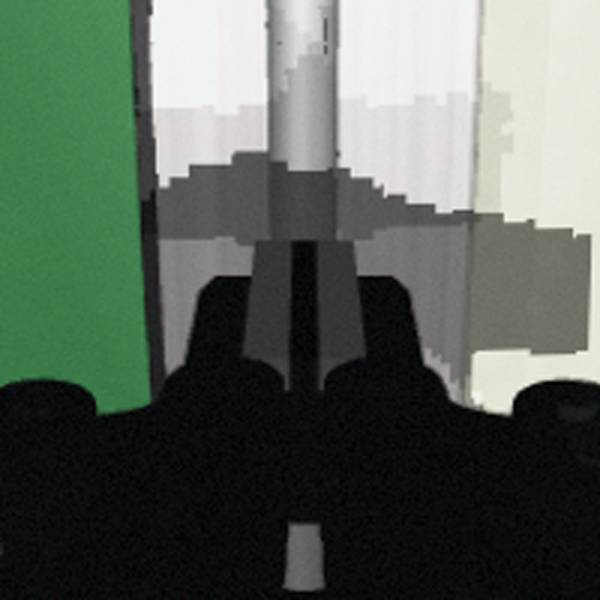

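```bash
python3 - <<'E'
from h import *
d=grab('scene','s1');crop('s1',225,110,405,260,4,'c6')
print(proj(d,[.5588,.0601,.0984]))
E
```

```text
[315.33284872 190.91258775]
```

View pics/c6.png

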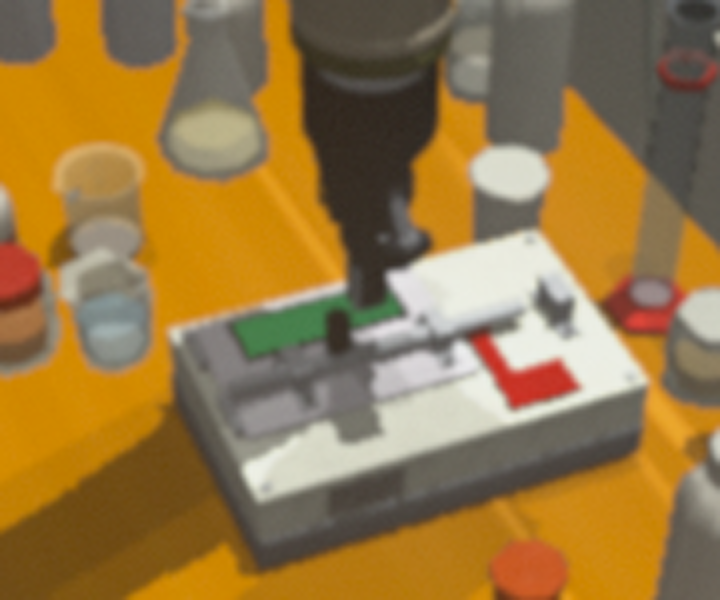

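```bash
python3 - <<'E'
from h import *
s=load('s1');w=load('w3')
for uv in[(317,185),(313,184.5),(321,185.5)]:
    o,r=ray(s,*uv)
    k=(.06-o[1])/r[1];print('y=.06:',o+k*r); k=(.5588-o[0])/r[0];print(' x:',o+k*r)
print(tri(ray(s,317,185.5),ray(w,321.5,281,1)))
# knob top in s1, crop (338,312)/4
print('knobtop',tri(ray(s,225+338/4,110+312/4),ray(load('w2'),317,192,1)), tri(ray(load('w1'),312,144,1),ray(load('w2'),317,192,1)))
print(proj(load('w2'),[.5418,.0615,.115],1))
E
python3 -c "
from h import *
crop('w3',255,240,390,330,5,'c7')"
```

```text
y=.06: [0.56294347 0.06       0.11595936]
 x: [0.5588     0.05177765 0.12430431]
y=.06: [0.55233377 0.06       0.12162877]
 x: [0.5588     0.07319262 0.10833663]
y=.06: [0.57369224 0.06       0.11021563]
 x: [0.5588     0.03124467 0.13961434]
[0.56425534 0.06081238 0.11269819]
knobtop [0.54309241 0.06118822 0.11323187] [0.54166279 0.0617337  0.1073476 ]
[317.10974196 194.55745281]
```

View pics/c7.png

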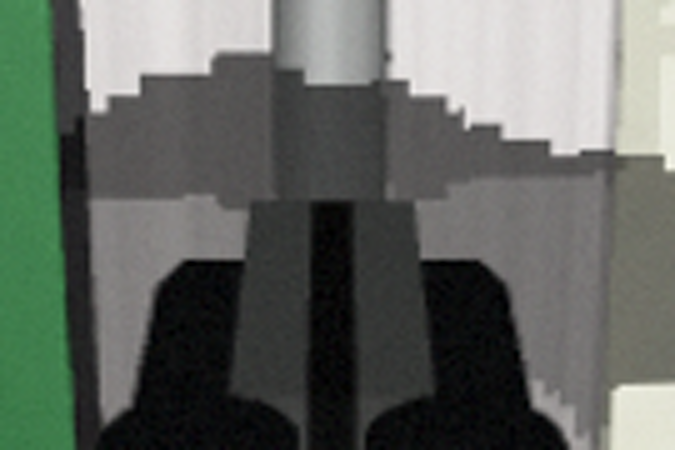

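```bash
python3 - <<'E'
from h import *
crop('s1',290,160,345,210,12,'c8')
w=load('w3');E=w['extrinsics'];print(-E[:3,:3].T@E[:3,3],E[:3,:3].T[:,2])
E
```

```text
[0.62686945 0.0571559  0.26293112] [-0.26807633  0.01455573 -0.96328771]
```

View pics/c8.png

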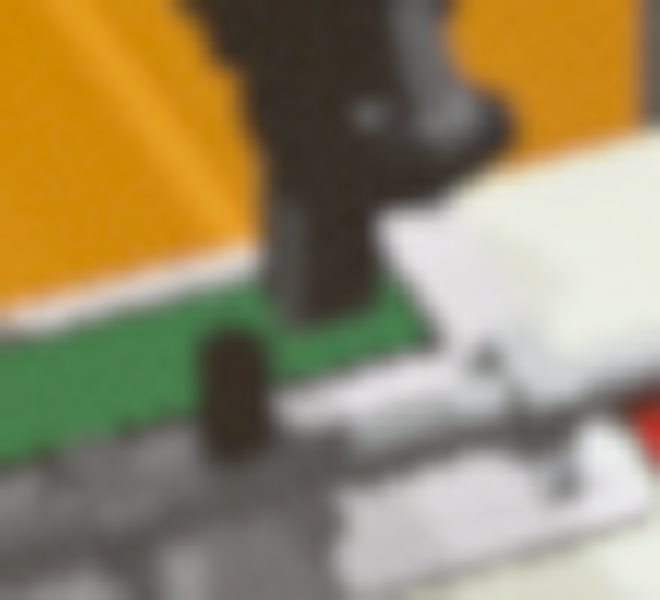

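The scene crop shows the shut fingertip at about (317,186). That is z≈0.113–0.118, roughly 15 mm above the reported TCP, so the fingers passed over the knob and the bolt did not move. I'll go up, back and lower, then push again under force control.

Request:
jog_arm([
  {"gripper":255,"dp":[0,-0.025,0],"spin":0},
  {"gripper":255,"dp":[0,-0.025,0],"spin":0},
  {"gripper":255,"dp":[0,-0.025,-0.081],"spin":0},
  {"gripper":255,"dp":[0.0,-0.025,-0.081],"spin":0},
  {"gripper":255,"dp":[0.0,-0.025,-0.081],"spin":0},
  {"gripper":255,"dp":[0.0,-0.005,-0.081],"spin":0},
  {"gripper":255,"dp":[0.0,0.004,-0.081],"spin":0},
  {"gripper":255,"dp":[0.0,0.009,-0.081],"spin":0},
  {"gripper":255,"dp":[0.0,0.012,-0.081],"spin":0},
  {"gripper":255,"dp":[0.0,0.0145,-0.081],"spin":0},
  {"gripper":255,"dp":[0.0,0.0145,-0.081],"spin":0},
])

```text
time: 5.85
ee_pos: [0.4944, 0.0637, 0.0869]
ee_rot: [-1.185, 1.251, -1.247]
ft_force: [-0.2, -0.5, 0.4]
finger_gap: -0.0001
```

```bash
python3 - <<'E'
from h import *
info();d=grab('scene','s2');crop('s2',260,150,360,220,8,'c9')
plan([.52,.0625,.086],1.5218)
E
```

```text
t 5.85 pos [0.4944 0.0637 0.0869] xang -93.05 ydown [-0.002  0.001 -1.   ] F [-0.2 -0.5  0.4] M [-0.02  0.   -0.02] gap -0.0001 q7 -1.94
dp [-0.0002, 0.0012, 0.032] spin -0.0027
```

View pics/c9.png

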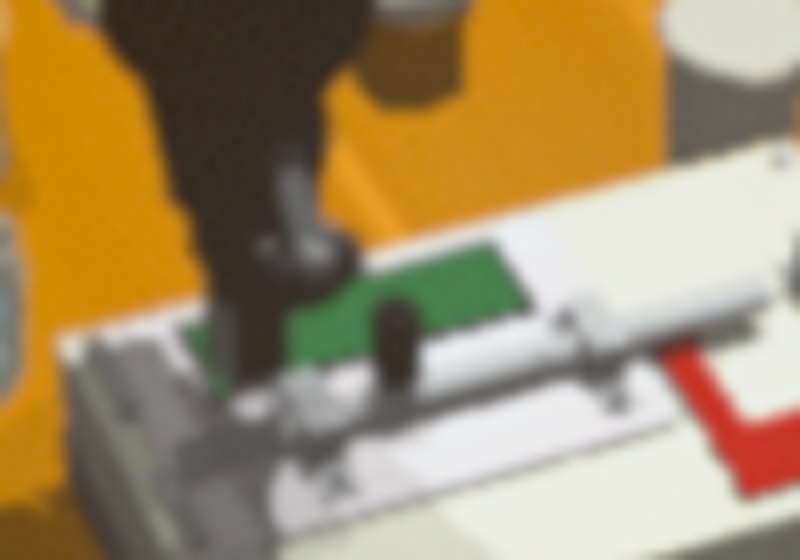

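Request:
jog_arm([
  {"gripper":255,"dp":[0,0.0005,0.01],"spin":0},
  {"gripper":255,"dp":[0,0.0005,0.02],"spin":0},
  {"gripper":255,"dp":[0,0.0005,0.026],"spin":0},
  {"gripper":255,"dp":[0,0.0005,0.032],"spin":0},
  {"gripper":255,"dp":[0,0.0005,0.038],"spin":0},
  {"gripper":255,"dp":[0,0.0005,0.044],"spin":0},
])

```text
time: 6.5
ee_pos: [0.5296, 0.0618, 0.0864]
ee_rot: [-1.185, 1.251, -1.246]
ft_force: [-1.1, -0.1, 0.8]
finger_gap: -0.0002
```

```bash
python3 - <<'E'
from h import *
info();d=grab('wrist','w4')
E
```

```text
t 6.5 pos [0.5296 0.0618 0.0864] xang -93.05 ydown [-0.003  0.001 -1.   ] F [-1.1 -0.1  0.8] M [0.02 0.39 0.  ] gap -0.0002 q7 -1.95
```

View pics/w4.png

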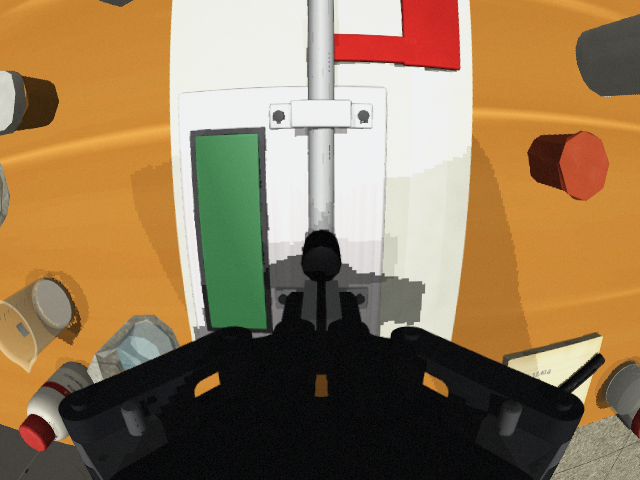

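The fingers now meet the knob at (321,255), with Fx −1.1 N. I keep pushing.

Request:
jog_arm([
  {"gripper":255,"dp":[0,0,0.006],"spin":0},
  {"gripper":255,"dp":[0,0,0.012],"spin":0},
  {"gripper":255,"dp":[0,0,0.018],"spin":0},
  {"gripper":255,"dp":[0,0,0.023],"spin":0},
  {"gripper":255,"dp":[0,0,0.027],"spin":0},
  {"gripper":255,"dp":[0,0,0.03],"spin":0},
])

```text
time: 7.15
ee_pos: [0.5546, 0.0606, 0.0864]
ee_rot: [-1.184, 1.251, -1.247]
ft_force: [-2.1, 0.2, 0.1]
finger_gap: -0.0001
```

Request:
jog_arm([
  {"gripper":255,"dp":[0,0,0.003],"spin":0},
  {"gripper":255,"dp":[0,0,0.005],"spin":0},
])

```text
time: 7.35
ee_pos: [0.5585, 0.0604, 0.0863]
ee_rot: [-1.185, 1.251, -1.246]
ft_force: [-7.0, 0.8, 3.3]
finger_gap: 0.0
```

```bash
python3 - <<'E'
from h import *
info();d=grab('wrist','w5')
E
```

```text
t 7.35 pos [0.5585 0.0604 0.0863] xang -93.06 ydown [-0.003  0.001 -1.   ] F [-7.   0.8  3.3] M [0.2  1.34 0.03] gap 0.0 q7 -1.95
```

View pics/w5.png

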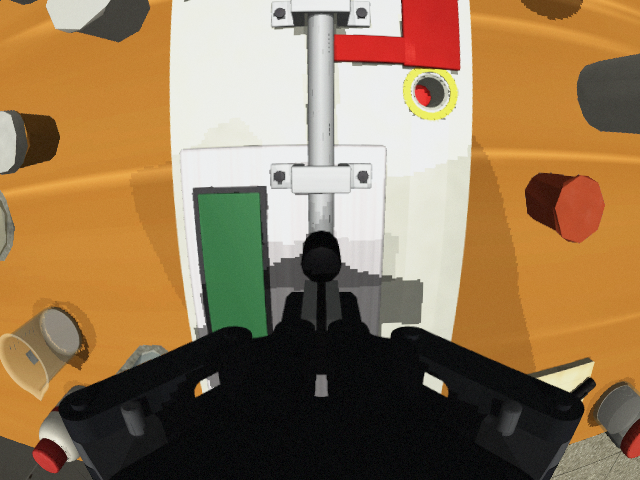

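The hole with its yellow ring is uncovered at (430,94), the rod is in the keeper and the force has risen to 7 N at the stop. One more small push will confirm it.

Request:
jog_arm([
  {"gripper":255,"dp":[0,0,0.003],"spin":0},
  {"gripper":255,"dp":[0,0,0.003],"spin":0},
])

```text
time: 7.6
ee_pos: [0.5586, 0.0604, 0.0861]
ee_rot: [-1.189, 1.254, -1.244]
ft_force: [-11.7, -0.3, 8.1]
finger_gap: -0.0001
```

```bash
python3 - <<'E'
from h import *
info()
d=load('w5')
im=d['color'].astype(int);m=(im[:,:,0]>170)&(im[:,:,1]>150)&(im[:,:,2]<120)
m[:,:390]=0;m[:,470:]=0;m[:60]=0;m[130:]=0
ys,xs=np.nonzero(m);e=cv2.fitEllipse(cv2.convexHull(np.c_[xs,ys].astype(np.float32)));print(e,atz(d,*e[0],.065,1))
print(proj(load('top0'),atz(d,*e[0],.065,1)))
E
```

```text
t 7.6 pos [0.5586 0.0604 0.0861] xang -93.02 ydown [-0.008  0.    -1.   ] F [-11.7  -0.3   8.1] M [-0.03  2.48 -0.11] gap -0.0001 q7 -1.95
((429.7176513671875, 92.10570526123047), (52.53880310058594, 56.48905563354492), 135.1085662841797) [0.647509   0.00127502 0.065     ]
[307.13152952 192.72595223]
```

The bolt is at its stop: 11.7 N with no further motion. I back off, rise, and take a view straight over the hole.

Request:
jog_arm([
  {"gripper":255,"dp":[0,0,-0.012],"spin":0},
  {"gripper":255,"dp":[0,0,-0.02],"spin":0},
  {"gripper":255,"dp":[0,-0.05,-0.02],"spin":0},
  {"gripper":255,"dp":[0.03,-0.12,-0.02],"spin":0},
  {"gripper":255,"dp":[0.07,-0.2,0.02],"spin":0},
  {"gripper":255,"dp":[0.07,-0.2,0.02],"spin":0},
  {"gripper":255,"dp":[0.07,-0.2,0.02],"spin":0},
  {"gripper":255,"dp":[0.07,-0.2,0.02],"spin":0},
  {"gripper":255,"dp":[0.07,-0.2,0.02],"spin":0},
])

```text
time: 8.5
ee_pos: [0.5719, 0.0044, 0.2446]
ee_rot: [-1.191, 1.254, -1.242]
ft_force: [-0.6, -0.1, -0.8]
finger_gap: 0.0001
```

```bash
python3 - <<'E'
from h import *
info()
d=grab('wrist','w6')
im=d['color'].astype(int);m=(im[:,:,0]>170)&(im[:,:,1]>150)&(im[:,:,2]<120)
p=proj(d,[.6475,.0013,.065],1);print(p)
yy,xx=np.mgrid[:480,:640];m&=np.hypot(xx-p[0],yy-p[1])<35
ys,xs=np.nonzero(m);e=cv2.fitEllipse(cv2.convexHull(np.c_[xs,ys].astype(np.float32)));print(e,atz(d,*e[0],.065,1))
E
```

```text
t 8.5 pos [0.5719 0.0044 0.2446] xang -92.96 ydown [-0.01   0.001 -1.   ] F [-0.6 -0.1 -0.8] M [-0.    0.    0.01] gap 0.0001 q7 -1.79
[320.68115672 126.03947805]
((325.0712585449219, 125.85360717773438), (29.17361068725586, 41.457244873046875), 86.63887023925781) [ 0.64746866 -0.0027049   0.065     ]
```

View pics/w6.png

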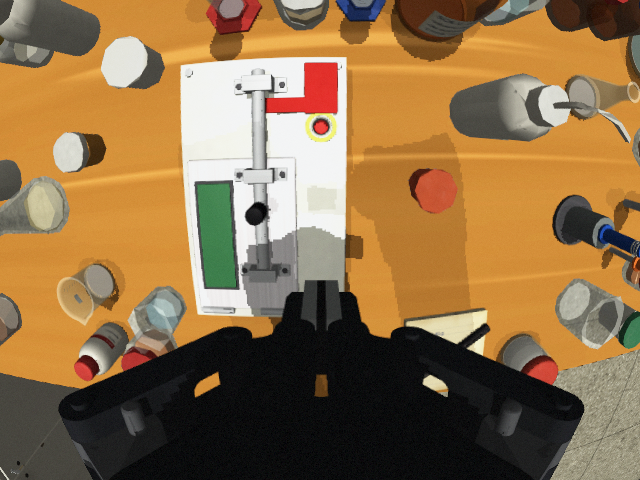

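```bash
python3 - <<'E'
from h import *
plan([.533,-.327,.25],-.05)
E
```

```text
dp [0.4163, -0.0066, -0.0273] spin 0.9991
```

Request:
jog_arm([
  {"gripper":0,"dp":[0.416,-0.0066,-0.0273],"spin":-1},
  {"gripper":0,"dp":[0.416,-0.0066,-0.0273],"spin":-1},
  {"gripper":0,"dp":[0.416,-0.0066,-0.0273],"spin":-1},
  {"gripper":0,"dp":[0.416,-0.0066,-0.0273],"spin":-1},
  {"gripper":0,"dp":[0.416,-0.0066,-0.0273],"spin":-1},
  {"gripper":0,"dp":[0.416,-0.0066,-0.0273],"spin":-1},
  {"gripper":0,"dp":[0.416,-0.0066,-0.0273],"spin":-1},
  {"gripper":0,"dp":[0.416,-0.0066,-0.0273],"spin":-1},
  {"gripper":0,"dp":[0.416,-0.0066,-0.0273],"spin":-1},
  {"gripper":0,"dp":[0.416,-0.0066,-0.0273],"spin":-1},
  {"gripper":0,"dp":[0.416,-0.0066,-0.0273],"spin":-1},
  {"gripper":0,"dp":[0.416,-0.0066,-0.0273],"spin":-1},
  {"gripper":0,"dp":[0.416,-0.0066,-0.0273],"spin":-1},
])

```text
time: 9.85
ee_pos: [0.5328, -0.3261, 0.2491]
ee_rot: [-1.569, 0.051, -0.034]
ft_force: [-0.6, 0.7, -0.3]
finger_gap: 0.0857
```

```bash
python3 - <<'E'
from h import *
info()
d=grab('wrist','w7');d2=grab('scene','s3')
for z in (.14,.075,.07):print(proj(d,[.533,-.327,z],1))
crop('s3',330,220,480,370,4,'c10')
E
```

```text
t 9.85 pos [ 0.5328 -0.3261  0.2491] xang -3.1 ydown [-0.011  0.001 -1.   ] F [-0.6  0.7 -0.3] M [0.03 0.04 0.02] gap 0.0857 q7 0.29
[322.41672015 228.17508959]
[322.97572451 211.20566747]
[323.01028004 210.15498786]
```

View pics/w7.png

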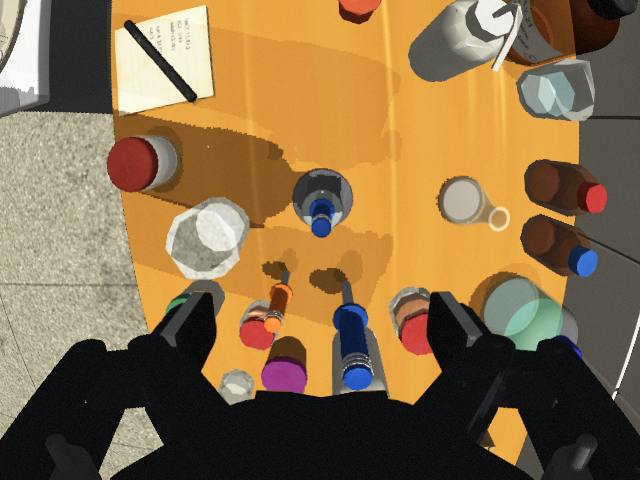

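View pics/c10.png

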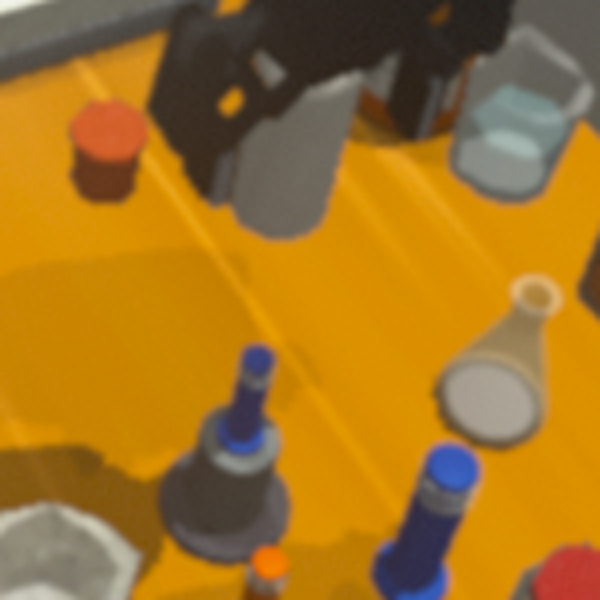

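```bash
python3 - <<'E'
from h import *
d=load('w7');st=monitor.get_state();R=Ro.from_rotvec(st['ee_rot']).as_matrix()
for uv in[(190,293),(213,293),(430,293),(452,293)]:
    o,r=ray(d,*uv,True);o=R.T@(o-st['ee_pos']);r=R.T@r
    for z in(.011,-.011): 
        k=(z-o[2])/r[2];print(uv,'tool pt at z',z,(o+k*r).round(4))
print('cam tool',o.round(4))
E
```

```text
(190, 293) tool pt at z 0.011 [-0.0501 -0.0389  0.011 ]
(190, 293) tool pt at z -0.011 [-0.0696  0.0095 -0.011 ]
(213, 293) tool pt at z 0.011 [-0.0409 -0.0382  0.011 ]
(213, 293) tool pt at z -0.011 [-0.0568  0.0105 -0.011 ]
(430, 293) tool pt at z 0.011 [ 0.042  -0.0382  0.011 ]
(430, 293) tool pt at z -0.011 [ 0.058   0.0105 -0.011 ]
(452, 293) tool pt at z 0.011 [ 0.0508 -0.0389  0.011 ]
(452, 293) tool pt at z -0.011 [ 0.0702  0.0095 -0.011 ]
cam tool [ 0.0005 -0.1643  0.068 ]
```

The stylus top is seen at (321,228) and predicted at (322,228), so it is well placed. Next I descend with the jaws along x.

```bash
python3 - <<'E'
from h import *
d=load('w7');p=atz(d,321,228,.139,1);print(p)
plan([.5325,-.327,.08])
E
```

```text
[ 0.5319073  -0.32705672  0.139     ]
dp [0.0018, 0.212, -0.0009] spin None
```

Request:
jog_arm([
  {"gripper":0,"dp":[0.0018,0.06,0.0012],"spin":0},
  {"gripper":0,"dp":[0.0018,0.11,0.0012],"spin":0},
  {"gripper":0,"dp":[0.0018,0.15,0.0012],"spin":0},
  {"gripper":0,"dp":[0.0018,0.18,0.0012],"spin":0},
  {"gripper":0,"dp":[0.0018,0.2,0.0012],"spin":0},
  {"gripper":0,"dp":[0.0018,0.212,0.0012],"spin":0},
  {"gripper":0,"dp":[0.0018,0.212,0.0012],"spin":0},
])

```text
time: 10.65
ee_pos: [0.5322, -0.3251, 0.0791]
ee_rot: [-1.569, 0.052, -0.033]
ft_force: [-0.5, -0.8, 0.2]
finger_gap: 0.0856
```

```bash
python3 - <<'E'
from h import *
info()
d=grab('wrist','w8');d2=grab('scene','s4')
crop('s4',330,240,450,360,5,'c11')
E
```

```text
t 10.65 pos [ 0.5322 -0.3251  0.0791] xang -3.11 ydown [-0.012  0.002 -1.   ] F [-0.5 -0.8  0.2] M [0.   0.   0.04] gap 0.0856 q7 0.23
```

View pics/w8.png

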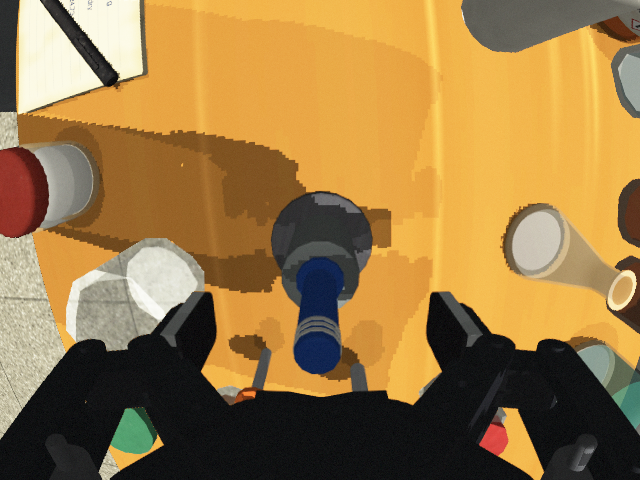

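View pics/c11.png

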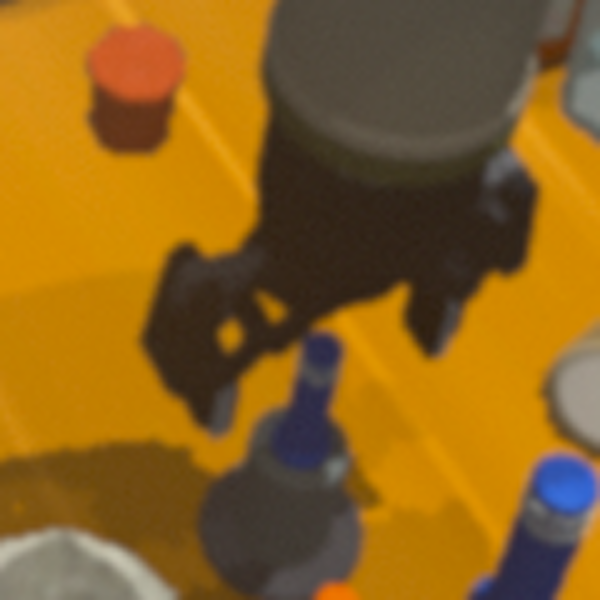

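```bash
python3 - <<'E'
from h import *
s=load('s4')
for uv,x in(((374,326.4),.489),((416.6,310.4),.575)):
    o,r=ray(s,*uv)
    for y in(-.336,-.325,-.314):
        k=(y-o[1])/r[1];print(uv,(o+k*r).round(4))
E
```

```text
(374, 326.4) [ 0.4863 -0.336   0.1209]
(374, 326.4) [ 0.4955 -0.325   0.098 ]
(374, 326.4) [ 0.5047 -0.314   0.0752]
(416.6, 310.4) [ 0.5823 -0.336   0.1108]
(416.6, 310.4) [ 0.5943 -0.325   0.0876]
(416.6, 310.4) [ 0.6063 -0.314   0.0644]
```

Request:
jog_arm([
  {"gripper":255,"dp":[0,0,0.001],"spin":0},
  {"gripper":255,"dp":[0,0,0.001],"spin":0},
  {"gripper":255,"dp":[0,0,0.001],"spin":0},
  {"gripper":255,"dp":[0,0,0.001],"spin":0},
  {"gripper":255,"dp":[0,0,0.001],"spin":0},
  {"gripper":255,"dp":[0,0,0.001],"spin":0},
  {"gripper":255,"dp":[0,0,0.001],"spin":0},
  {"gripper":255,"dp":[0,0,0.001],"spin":0},
], grip_force=60)

```text
time: 11.55
ee_pos: [0.5334, -0.3249, 0.0812]
ee_rot: [-1.571, 0.05, -0.035]
ft_force: [-0.6, -0.2, 0.9]
finger_gap: 0.0144
```

```bash
python3 - <<'E'
from h import *
info()
d=grab('wrist','w9')
E
```

```text
t 11.55 pos [ 0.5334 -0.3249  0.0812] xang -3.1 ydown [-0.009  0.    -1.   ] F [-0.6 -0.2  0.9] M [-0.06  0.07  0.02] gap 0.0144 q7 0.23
```

View pics/w9.png

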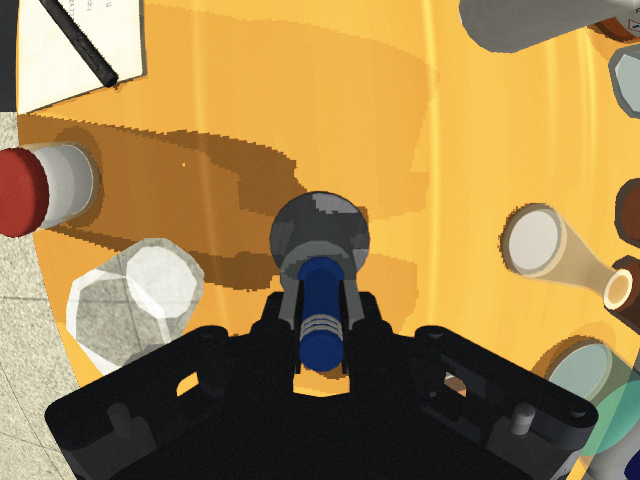

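The stylus is gripped: gap 14.4 mm, with the handle centred between the pads at (320,310). Now I lift it straight up.

Request:
jog_arm([
  {"gripper":255,"dp":[0,-0.02,0],"spin":0},
  {"gripper":255,"dp":[0,-0.05,0],"spin":0},
  {"gripper":255,"dp":[0,-0.08,0],"spin":0},
  {"gripper":255,"dp":[0,-0.11,0],"spin":0},
  {"gripper":255,"dp":[0,-0.14,0],"spin":0},
  {"gripper":255,"dp":[0,-0.165,0],"spin":0},
  {"gripper":255,"dp":[0,-0.165,0],"spin":0},
  {"gripper":255,"dp":[0,-0.165,0],"spin":0},
])

```text
time: 12.4
ee_pos: [0.5348, -0.3248, 0.2139]
ee_rot: [-1.571, 0.049, -0.036]
ft_force: [-0.2, -0.0, -1.2]
finger_gap: 0.0148
```

```bash
python3 - <<'E'
from h import *
info()
d=grab('wrist','w10');s=grab('scene','s5');crop('s5',330,200,450,350,4,'c12')
plan([.56,-.02,.215],-.05)
E
```

```text
t 12.4 pos [ 0.5348 -0.3248  0.2139] xang -3.09 ydown [-0.008 -0.001 -1.   ] F [-0.2 -0.  -1.2] M [ 0.03 -0.03  0.02] gap 0.0148 q7 0.27
dp [0.0118, -0.0035, 0.382] spin -0.0026
```

View pics/w10.png

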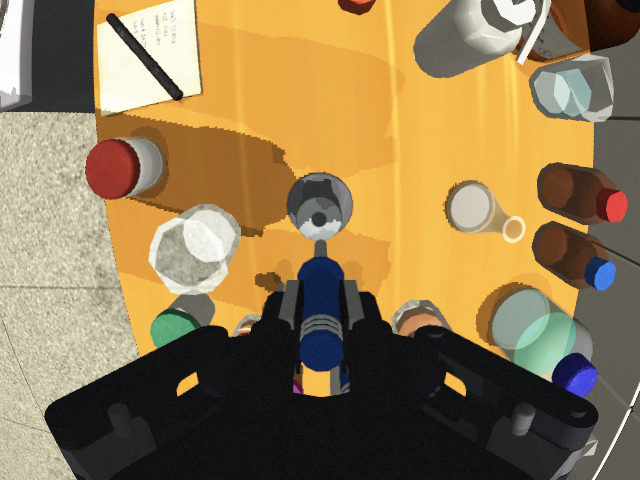

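View pics/c12.png

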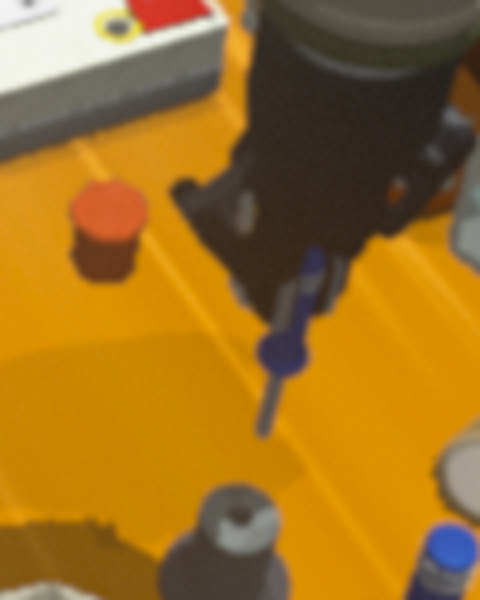

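```bash
python3 - <<'E'
from h import *
s=load('s5');w=load('w10')
crop('w10',280,220,360,380,4,'c13')
print(tri(ray(s,396,308),ray(w,320,241,1)))
# expected tip if upright: guard etc
ee=monitor.get_state()['ee_pos']
for z in(.143,):print(proj(s,[.534,-.3265,z]),proj(w,[.534,-.3265,z],1), proj(w,[.534,-.3265,z+.13],1),proj(s,[.534,-.3265,z+.13]))
E
```

```text
[ 0.53509118 -0.32724097  0.13802323]
[394.82430241 306.3918714 ] [320.17328065 243.25104638] [316.00583281 353.21095796] [405.33119589 262.39613636]
```

View pics/c13.png

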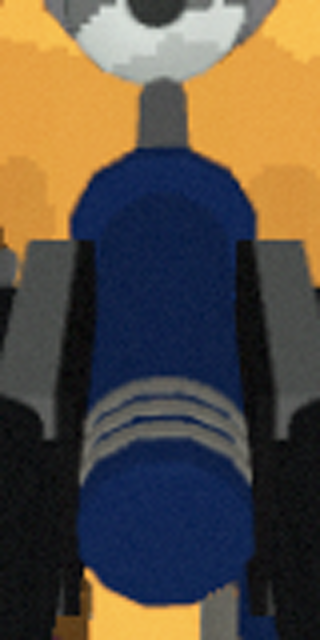

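The stylus is upright with its tip at about (0.535,-0.327,0.140), i.e. ee z − 0.072. I carry it clear of the wash bottle, which is at x≈0.665.

Request:
jog_arm([
  {"gripper":255,"dp":[0.012,-0.004,0.05],"spin":0},
  {"gripper":255,"dp":[0.012,-0.004,0.1],"spin":0},
  {"gripper":255,"dp":[0.012,-0.004,0.15],"spin":0},
  {"gripper":255,"dp":[0.012,-0.004,0.2],"spin":0},
  {"gripper":255,"dp":[0.012,-0.004,0.25],"spin":0},
  {"gripper":255,"dp":[0.012,-0.004,0.3],"spin":0},
  {"gripper":255,"dp":[0.012,-0.004,0.34],"spin":0},
  {"gripper":255,"dp":[0.012,-0.004,0.37],"spin":0},
  {"gripper":255,"dp":[0.012,-0.004,0.38],"spin":0},
  {"gripper":255,"dp":[0.012,-0.004,0.38],"spin":0},
])

```text
time: 13.5
ee_pos: [0.5597, -0.0208, 0.2148]
ee_rot: [-1.57, 0.05, -0.032]
ft_force: [0.2, -0.8, -0.4]
finger_gap: 0.0148
```

```bash
python3 - <<'E'
from h import *
info()
plan([.6475,.0035,.18]);plan([.6475,.0035,.215])
E
```

```text
t 13.5 pos [ 0.5597 -0.0208  0.2148] xang -2.97 ydown [-0.012  0.001 -1.   ] F [ 0.2 -0.8 -0.4] M [ 0.   -0.04 -0.01] gap 0.0148 q7 -0.24
dp [0.1085, 0.0423, 0.036] spin None
dp [0.108, -0.0015, 0.036] spin None
```

Request:
jog_arm([
  {"gripper":255,"dp":[0.05,-0.0015,0.018],"spin":0},
  {"gripper":255,"dp":[0.09,-0.0015,0.03],"spin":0},
  {"gripper":255,"dp":[0.108,-0.0015,0.036],"spin":0},
  {"gripper":255,"dp":[0.108,-0.0015,0.036],"spin":0},
  {"gripper":255,"dp":[0.108,0.02,0.036],"spin":0},
  {"gripper":255,"dp":[0.108,0.04,0.036],"spin":0},
  {"gripper":255,"dp":[0.1085,0.058,0.036],"spin":0},
  {"gripper":255,"dp":[0.1085,0.058,0.036],"spin":0},
  {"gripper":255,"dp":[0.1085,0.058,0.036],"spin":0},
])

```text
time: 14.4
ee_pos: [0.6471, 0.0025, 0.1675]
ee_rot: [-1.57, 0.051, -0.032]
ft_force: [0.5, 0.3, -0.9]
finger_gap: 0.0147
```

```bash
python3 - <<'E'
from h import *
info()
w=grab('wrist','w11');s=grab('scene','s6');crop('s6',290,140,400,240,7,'c14');crop('w11',260,160,380,320,5,'c15')
p=np.array([.6475,.0013,.065]);print(proj(w,p,1),proj(s,p))
E
```

```text
t 14.4 pos [0.6471 0.0025 0.1675] xang -3.03 ydown [-0.012  0.001 -1.   ] F [ 0.5  0.3 -0.9] M [ 0.04 -0.02  0.02] gap 0.0147 q7 -0.33
[322.84404442 230.62285881] [358.41803575 205.34623594]
```

View pics/c15.png

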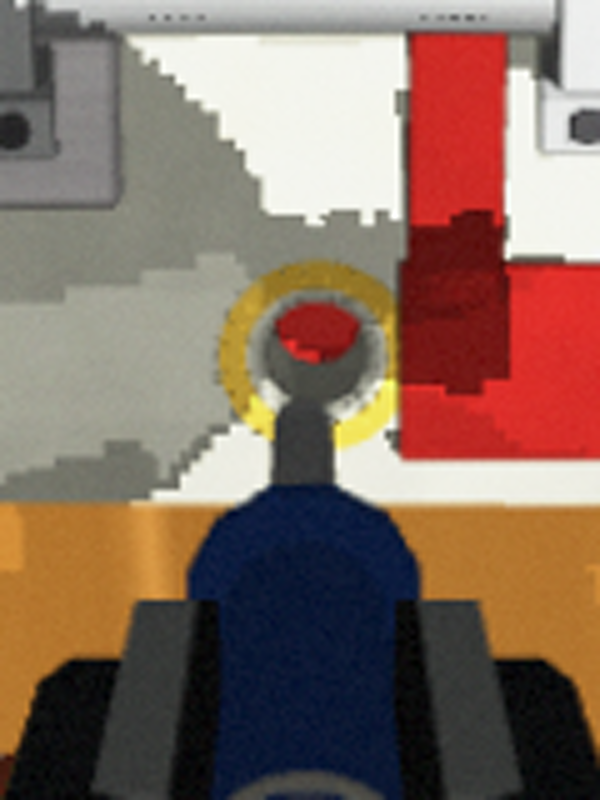

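View pics/c14.png

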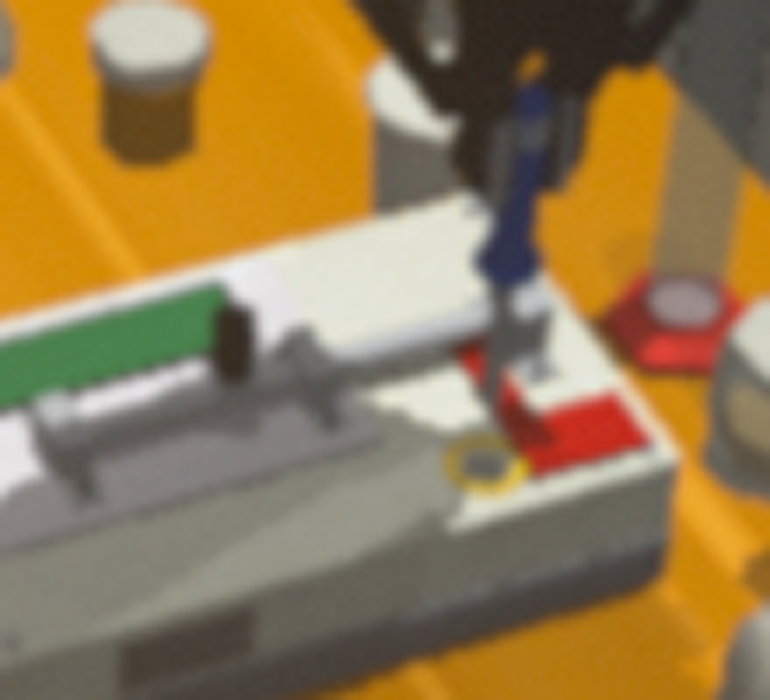

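```bash
python3 - <<'E'
from h import *
w=load('w11');s=load('s6')
print('tip tri',tri(ray(w,320.5,242,1),ray(s,360.9,198.0)),'wrist@.0955',atz(w,320.5,242,.0955,1))
print('hole w',atz(w,323.4,230,.065,1),'hole s',atz(s,359.6,206,.065), 'top0 ref')
st=monitor.get_state();print(proj(w,[.6475,.0013,.0955],1))
plan(st['ee_pos']+[.0018,-0.0005,0]);plan([.6475+.0015,.002,.142]);plan([.649,.002,.12])
E
```

```text
tip tri [ 0.6480867  -0.0009302   0.09125664] wrist@.0955 [0.64619299 0.00144761 0.0955    ]
hole w [0.64793685 0.00175638 0.065     ] hole s [ 0.64900144 -0.00190949  0.065     ] top0 ref
[322.47890998 242.120128  ]
dp [0.0023, -0.0, -0.0005] spin None
dp [0.002, 0.0331, -0.0015] spin None
dp [0.0023, 0.0606, -0.0015] spin None
```

```bash
python3 - <<'E'
from h import *
plan([.6488,.0028,.146])
E
```

```text
dp [0.0017, 0.0281, -0.0005] spin None
```

Request:
jog_arm([
  {"gripper":255,"dp":[0.0023,0,0.0],"spin":0},
  {"gripper":255,"dp":[0.0023,0.01,0.0],"spin":0},
  {"gripper":255,"dp":[0.0023,0.02,0.0],"spin":0},
  {"gripper":255,"dp":[0.0023,0.028,0.0],"spin":0},
  {"gripper":255,"dp":[0.0023,0.028,0.0],"spin":0},
])

```text
time: 15.0
ee_pos: [0.6484, 0.003, 0.1443]
ee_rot: [-1.57, 0.051, -0.031]
ft_force: [-0.3, 0.9, -0.7]
finger_gap: 0.0145
```

```bash
python3 - <<'E'
from h import *
info()
w=grab('wrist','w12');s=grab('scene','s7');crop('s7',330,170,390,220,12,'c16');crop('w12',270,170,370,290,6,'c17')
p=np.array([.6475,.0013,.065]);print(proj(w,p,1),proj(w,p+[0,0,.01],1),proj(s,p))
E
```

```text
t 15.0 pos [0.6484 0.003  0.1443] xang -2.99 ydown [-0.013  0.001 -1.   ] F [-0.3  0.9 -0.7] M [-0.   -0.02 -0.1 ] gap 0.0145 q7 -0.33
[320.72852846 239.97522958] [320.51160415 244.14915994] [358.41803575 205.34623594]
```

View pics/c17.png

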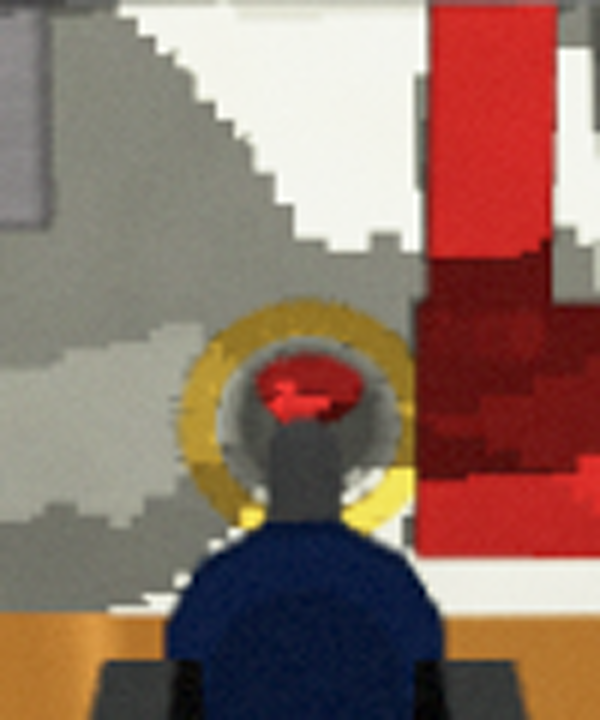

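View pics/c16.png

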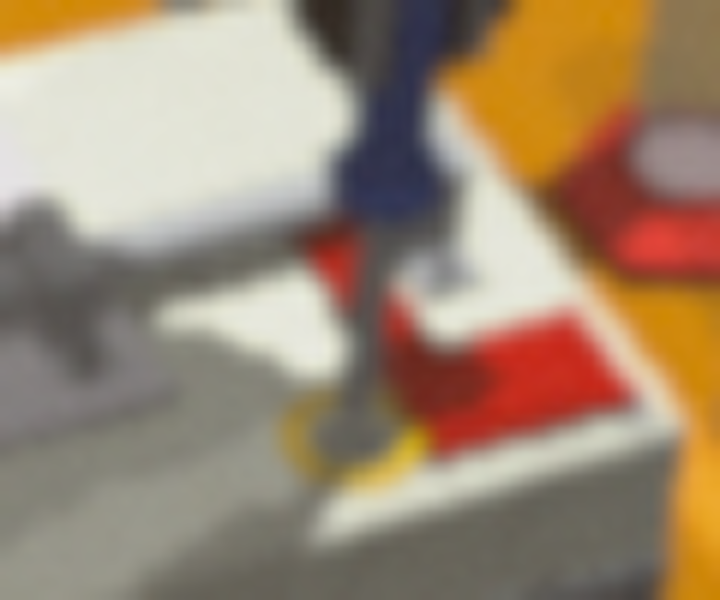

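Tip at (320.5,242) against the hole axis at (320.6,242.7), so it is centred. I go down through the hole.

Request:
jog_arm([
  {"gripper":255,"dp":[0.0002,0.008,0.0],"spin":0},
  {"gripper":255,"dp":[0.0003,0.016,0.0],"spin":0},
  {"gripper":255,"dp":[0.0005,0.024,0.0],"spin":0},
  {"gripper":255,"dp":[0.0006,0.03,0.0],"spin":0},
  {"gripper":255,"dp":[0.0006,0.034,0.0],"spin":0},
  {"gripper":255,"dp":[0.0006,0.034,0.0],"spin":0},
])

```text
time: 15.7
ee_pos: [0.6489, 0.0031, 0.1178]
ee_rot: [-1.57, 0.05, -0.031]
ft_force: [0.5, -0.3, -1.2]
finger_gap: 0.0146
```

```bash
python3 - <<'E'
from h import *
info()
E
```

```text
t 15.7 pos [0.6489 0.0031 0.1178] xang -2.99 ydown [-0.012  0.001 -1.   ] F [ 0.5 -0.3 -1.2] M [-0.01  0.01 -0.  ] gap 0.0146 q7 -0.34
```

Request:
jog_arm([
  {"gripper":255,"dp":[0,0.003,0.0],"spin":0},
  {"gripper":255,"dp":[0,0.006,0.0],"spin":0},
  {"gripper":255,"dp":[0,0.006,0.0],"spin":0},
])

```text
time: 16.0
ee_pos: [0.6491, 0.0032, 0.1131]
ee_rot: [-1.57, 0.05, -0.032]
ft_force: [-0.1, 0.4, 2.1]
finger_gap: 0.0144
```

Request:
jog_arm([
  {"gripper":255,"dp":[0,0.003,0.0],"spin":0},
  {"gripper":255,"dp":[0,0.003,0.0],"spin":0},
])

```text
time: 16.2
ee_pos: [0.6493, 0.0032, 0.1108]
ee_rot: [-1.57, 0.05, -0.032]
ft_force: [-0.2, 0.1, 3.3]
finger_gap: 0.0143
```

Request:
jog_arm([
  {"gripper":255,"dp":[0,0.002,0.0],"spin":0},
  {"gripper":255,"dp":[0,0.002,0.0],"spin":0},
])

```text
time: 16.4
ee_pos: [0.6493, 0.0032, 0.1093]
ee_rot: [-1.57, 0.049, -0.033]
ft_force: [-0.8, -0.2, 3.4]
finger_gap: 0.0147
```

Request:
jog_arm([
  {"gripper":255,"dp":[0,0.003,0.0],"spin":0},
  {"gripper":255,"dp":[0,0.003,0.0],"spin":0},
])

```text
time: 16.6
ee_pos: [0.6496, 0.0033, 0.1077]
ee_rot: [-1.57, 0.049, -0.033]
ft_force: [-2.5, -0.4, 6.8]
finger_gap: 0.0146
```

Request:
jog_arm([
  {"gripper":255,"dp":[0,0.002,0.0],"spin":0},
  {"gripper":255,"dp":[0,0.002,0.0],"spin":0},
])

```text
time: 16.8
ee_pos: [0.6499, 0.0034, 0.1074]
ee_rot: [-1.57, 0.048, -0.034]
ft_force: [-3.0, -1.1, 12.4]
finger_gap: 0.0147
```

```bash
python3 - <<'E'
from h import *
for i in range(1):info()
E
```

```text
t 16.8 pos [0.6499 0.0034 0.1074] xang -2.99 ydown [-0.009  0.001 -1.   ] F [-3.  -1.1 12.4] M [-0.18  1.05 -0.  ] gap 0.0147 q7 -0.35
```

```bash
python3 - <<'E'
from h import *
w=grab('wrist','w13');s=grab('scene','s8');t=grab('top','t8');info();crop('s8',280,120,400,230,6,'c18');crop('t8',240,155,340,275,5,'c19')
E
```

```text
t 16.95 pos [0.6499 0.0034 0.1074] xang -3.0 ydown [-0.009  0.001 -1.   ] F [-3.7  0.  10.7] M [-0.14  1.09 -0.01] gap 0.0146 q7 -0.35
```

View pics/w13.png

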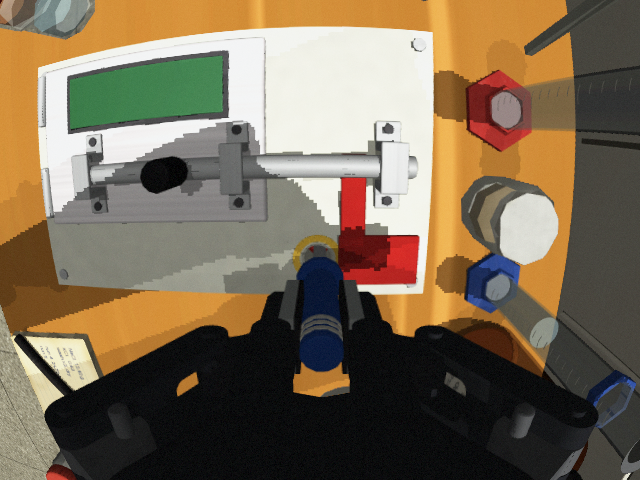

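View pics/c18.png

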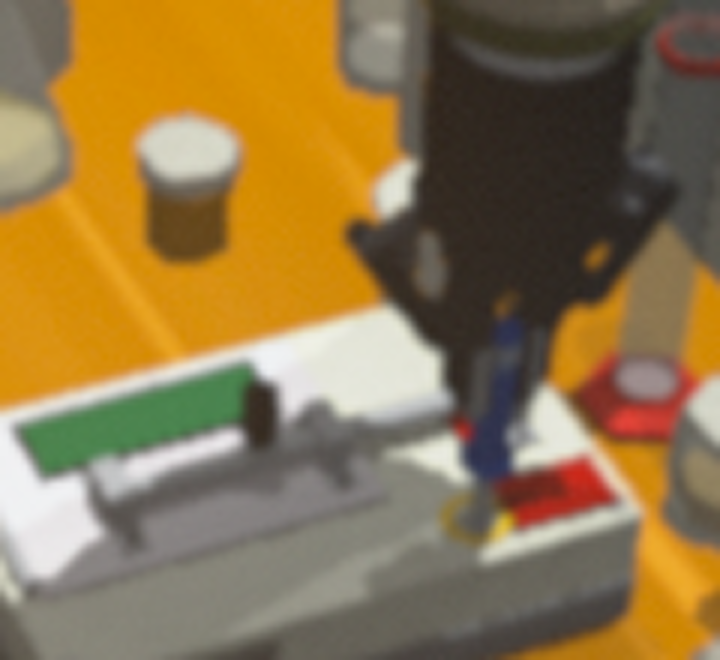

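View pics/t8.png

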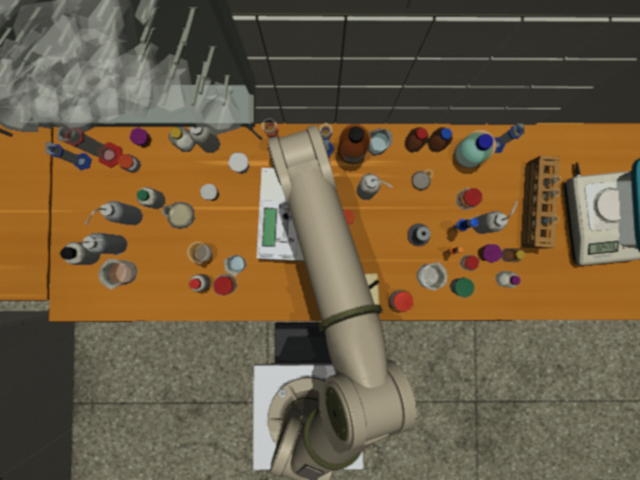

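The wrist view shows the rod through its keeper at (400,167) and the stylus upright in the ring at (315,250). Force holds at about 11 N up, and in the top view the bystanders are where they began. I hand it in.

```bash
python3 - <<'E'
from station import finish_job
print(finish_job())
from h import *; info()
E
```

```text
the job is handed in; nothing more can be done
None
the job is handed in; nothing more can be done
```

I slid the bolt home, took the smaller blue stylus from its stand and pressed the button down through the reset hole. I handed in at about 17 s of the 61 s, still gripping the stylus upright and pressing.

**Last checks**
- **Bolt:** it stopped dead under about 12 N, and the last wrist picture showed the rod through its keeper and the hole uncovered.
- **Button:** after contact the arm went down about 6 mm and then stopped. It was pressing with a steady 11 to 12 N, against the 5 N needed to hold the button down. The button itself was hidden by the stylus, so "fully down" rests on this force and travel.
- **Stylus:** it was within about 0.5° of upright and firmly gripped (finger gap 14.6 mm on the 16 mm handle). There was a side force of about 3 to 4 N at the tip.
- **Bystanders:** the top view, checked by eye, showed the jar, bottle, beaker and flask where they began.

**What disagreed**
- **First push missed:** it passed over the knob without touching it. The shut fingertips sit about 15 mm higher than the reported tool point, so I repeated the push 12 mm lower.
- **Hole position:** the wrist and scene cameras put the hole up to 4 mm apart. I used the wrist camera's value, and the tip went in without touching the rim.

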